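# Close up the paint-pot rail

## Task

Push the row of four paint pots along the aluminium rail as one train, keeping the row together, until the front pot is fully home against the red end stop and all four stand closed up behind it in the rail. Only push them: do not lift or tip any pot, and leave the spare pot, bowl, spray bottle and cups where they are.

Things in the scene. Friction and masses are not known exactly. Their poses are not given: they have to be found in the camera images.
- rail: Aluminium channel fixed to the table, 350 mm long along its own y, x across. Origin: centre of its underside. Floor 6 mm thick; side lips 4.5 mm thick, tops 18 mm above the table, 45 mm apart inside. Four pots stand in it in one touching row (gaps under 1 mm), about 170 mm long; free travel to the stop 50 to 130 mm, as much empty channel behind. Sliding the row takes under 5 N.
- stop: Red end stop, a fixed block closing one end of the rail (which end varies): 54 mm across the rail, 20 mm along it, 40 mm high. Origin at the centre of its underside, 185 mm from the rail's origin along the rail's +y or -y, axes parallel to the rail's; its inner face is 10 mm from its origin.
- tongue: Dark steel tongue, fixed, at the open end of the rail, away from the stop: 45 mm across, 20 mm along the rail, 6 mm high, flush with the channel's floor. Origin at the centre of its underside, 185 mm from the rail's origin.
- pot_yellow: Paint pot in the rail: yellow square body 42 x 42 mm and 38 mm high, white round lid (36 mm dia.) with a dot of the same colour on top, 52 mm high in all, 63 to 126 g. Loose. Origin at the centre of its underside, z up; its sides are parallel to the rail's axes at the start. Its place in the row varies.
- pot_orange: Paint pot in the rail: orange square body 42 x 42 mm and 38 mm high, white round lid (36 mm dia.) with a dot of the same colour on top, 52 mm high in all, 63 to 126 g. Loose. Origin at the centre of its underside, z up; its sides are parallel to the rail's axes at the start. Its place in the row varies.
- pot_green: Paint pot in the rail: green square body 42 x 42 mm and 38 mm high, white round lid (36 mm dia.) with a dot of the same colour on top, 52 mm high in all, 63 to 126 g. Loose. Origin at the centre of its underside, z up; its sides are parallel to the rail's axes at the start. Its place in the row varies.
- pot_blue: Paint pot in the rail: blue square body 42 x 42 mm and 38 mm high, white round lid (36 mm dia.) with a dot of the same colour on top, 52 mm high in all, 63 to 126 g. Loose. Origin at the centre of its underside, z up; its sides are parallel to the rail's axes at the start. Its place in the row varies.
- pot_spare: Purple paint pot, same size as the others, standing on the table beside the rail (not part of the row). Loose, leave alone. Origin at the centre of its underside.
- bowl: Terracotta bowl, rim 100 mm in diameter, 50 mm high, on the table beside the rail. Loose, leave alone. Origin at the centre of its underside.
- spray: Spray bottle, grey body 68 mm in diameter, green head, 183 mm high, its nozzle reaching out 51 mm to its -x; on the table beyond one end of the rail. Loose, leave alone. Origin at the centre of its underside.
- cups: Upright stack of beige paper cups, 76 mm in diameter at most, 106 mm high, on the table beyond the other end of the rail. Loose, leave alone. Origin at the centre of its underside.
Things that resemble listed ones, but are neither listed nor needed, are in the scene too. What is meant by the stop is not green, and is the smaller of those in its own colour.

How it is judged (in metres and radians):
At the end, for the whole second after the job is handed in: All four pots stand upright on the channel's floor, at rest, closed up against the red stop: the gaps between stop and pots add up to no more than 6 mm (every pot's centre is within 163 mm of the stop's centre) (horizontal distance between each of pot_yellow, pot_orange, pot_green, pot_blue and stop below 0.163 m and x of pot_yellow in the frame of rail between -0.005 and 0.005 m and z of each of pot_yellow, pot_orange, pot_green, pot_blue in the frame of rail below 0.01 m and angle between each of pot_yellow, pot_orange, pot_green, pot_blue's own z axis and vertical below 0.1 rad and linear speed of each of pot_yellow, pot_orange, pot_green, pot_blue below 0.01 m/s and x of pot_orange in the frame of rail between -0.005 and 0.005 m and x of pot_green in the frame of rail between -0.005 and 0.005 m and x of pot_blue in the frame of rail between -0.005 and 0.005 m); the robot touches nothing.
It fails at once if a pot of the row is lifted more than 10 mm or tipped over by more than about 20 degrees (height (world z) of any of pot_yellow, pot_orange, pot_green, pot_blue above 0.016 m or angle between any of pot_yellow, pot_orange, pot_green, pot_blue's own z axis and vertical above 0.35 rad).
It fails at once if the row comes apart: its gaps add up to more than 20 mm (horizontal distance between pot_yellow and pot_orange above 0.146 m or horizontal distance between any of pot_yellow, pot_orange and pot_green above 0.146 m or horizontal distance between any of pot_yellow, pot_orange, pot_green and pot_blue above 0.146 m).
It fails at once if the spare pot, bowl, spray bottle or cups are moved by more than 15 mm (distance of any of pot_spare, bowl, spray, cups from where it was at the start of the episode above 0.015 m).
It also fails if it takes over 38 s, if anything falls off the work surface, if the arm or the gripper's body presses on something with over 40 N, if the wrist force passes 120 N, or if a joint passes its speed limit or range.

## Robot

A 6-joint arm with a two-finger parallel gripper is mounted at the origin on the work surface. World frame = base frame: x ahead of the robot, y to its left, z up, the work surface at z = 0. Lengths are in mm, angles in rad, forces in N, time in s.
With the tool pointing down it reaches from about 325 to 875 mm from the base axis. Payload 4.4 kg.
Tool frame: the origin (TCP) lies where the fingers leave the gripper's body, on its centre line; the fingertips stand 73 mm ahead of it and the grasp point (between the pads) lies 54 mm ahead of it; z points along the fingers, y is the line along which they close (so a half turn about z gives the same grasp; the last joint's range is limited). The gripper opens to 85 mm and grips with 20 to 120 N. Pads are 22 mm wide; open, the fingers measure 114 mm over their backs; the gripper's body (76 mm by 85 mm) begins 54 mm behind the grasp point. The pads swing forward as they close: fully open they stand 13 mm farther back than shut.
Start: joints at [0.996, 0.207, 1.542, -0, 1.393, -0.15], TCP at [236.989, 523.893, 303.882] pointing down, gripper open.
Joint ranges: [-2.73, 2.73], [-0.86, 2.22], [0.23, 2.46], [-1.11, 4.25], [0.08, 2.63], [-2.82, 2.82]. Speed limits (rad/s): [2.79, 2.79, 3.14, 3.14, 3.14, 3.14].

## Interface

Orientations are given as a rotation vector (axis times angle).
In Python, from bench import env gives the robot as it stands.
- The arm moves only by the tool carry_out, never from a script. Its argument "plan" is a list of rows, each a list of 5 numbers: the opening, from 0 (shut) to 1 (fully open), then the shift along the tool's x, y, z in cm, then the turn about the tool's z in rad. A call has 1 to 12 rows; each row shifts and turns the commanded pose from where the row before left it, along the tool's axes as they then stand; what a row does not reach is not made up. A row lasts 1/8 s, in which the tool goes at most 62.5 mm and 10.7 degrees, less where a joint would pass 70% of its speed; a pose out of reach is approached as far as the arm can. A call with a gripper value outside its range is refused whole. The fingers move at their own pace and stop on an object; "squeeze" is the grip in N (left out, the last holds). Time passes only in rows, so rows that do not move let the fingers close. It gives the time, the measured TCP pose, the force, the opening and the grip force at its end, in the units of the state.
- env.observe(): the state, without advancing time (a new reading comes with each control period).
- env.camera(name): name is "side" or "top"; returns the picture (480x640x3 uint8, red, green, blue); there is no depth.
- env.camera_model(name): a dict with "K" (3x3 intrinsics, pixels), "world_from_camera" (4x4, takes a point from camera to world coordinates). Camera axes: x right, y down, z forward; pixel columns grow to the right and rows downward; lengths in mm; the calibration is good to about 2 mm. A picture is of the moment at which its call begins. camera_model takes no time and is no camera call.
- env.hand_in(): hands the job in; it is judged then, once.
The state is a dict: "clock": time; "q": joint angles; "dq": joint speeds; "joint_efforts": joint torques, N m; "ee_pos": TCP position; "ee_rot": TCP orientation; "contact_force": force on the tool from outside, world axes, zero at the start; "moment": the same for the moment, N m; "opening": opening from 0.0 (shut) to 1.0 (fully open); "finger_force": force on a finger pad.
Only numpy, scipy, OpenCV 4.12 (cv2) and the standard library are available. Lean on these libraries where they do the work, as an engineer would, in place of code of your own. Each camera call takes 0.05 s, during which the arm holds its last target. There are 200 camera calls.

## Working session

There is one attempt and no reset: what is moved stays moved. The work goes in short steps, Python scripts to look and compute and a tool call to move; the robot and the scene stay as the last step left them, time stands still between calls to the robot, and variables do not carry over. Pictures are saved under pics/ and viewed, at most 10 in all, crops included, and the job is handed in when it is done.

Besides the shell and the picture viewer there is one more tool, called after "Request:" by a JSON object that holds its "api" and its "payload", one argument or row to a line. carry_out: Moves the arm, as the interface text tells. Its arguments: {"type":"object","properties":{"plan":{"type":"array"},"squeeze":{"type":"number"}},"required":["plan"]}

```bash
mkdir -p pics; cat > h.py <<'E'
import numpy as np,cv2
from bench import env
def ray(cam,u,v,z):
    m=env.camera_model(cam);K=np.array(m["K"]);T=np.array(m["world_from_camera"])
    d=T[:3,:3]@np.linalg.inv(K)@[u,v,1];o=T[:3,3]
    return (o+d*(z-o[2])/d[2]).round(1)
def snap(cam,name,crop=None,s=1):
    im=env.camera(cam)[:,:,::-1]
    if crop: a,b,c,d=crop;im=im[b:d,a:c]
    cv2.imwrite("pics/"+name,cv2.resize(im,None,fx=s,fy=s,interpolation=cv2.INTER_CUBIC))
E
python3 - <<'E'
from h import *
snap("top","t0.png");snap("side","s0.png")
s=env.observe();print(s)
E
```

```text
{'clock': 0.1, 'q': array([ 9.95497839e-01,  2.07359668e-01,  1.54285367e+00, -3.74083152e-05,
        1.39354416e+00, -1.50477118e-01]), 'dq': array([ 0.00036031, -0.00083964, -0.00292954, -0.000363  , -0.0007511 ,
       -0.00043432]), 'joint_efforts': array([-6.67692693e-04, -3.84089291e+01, -2.92547411e+01, -1.53581295e-04,
        4.82299642e-03, -3.94492690e-05]), 'ee_pos': array([236.68803928, 523.40949456, 302.80741747]), 'ee_rot': array([-0.66213591, -3.07027012,  0.00319885]), 'contact_force': array([-0.09076082,  0.28999942,  0.33757988]), 'moment': array([ 0.03643065,  0.01435953, -0.03729798]), 'finger_force': 0.0, 'opening': 1.0021275777253258}
```

View pics/t0.png

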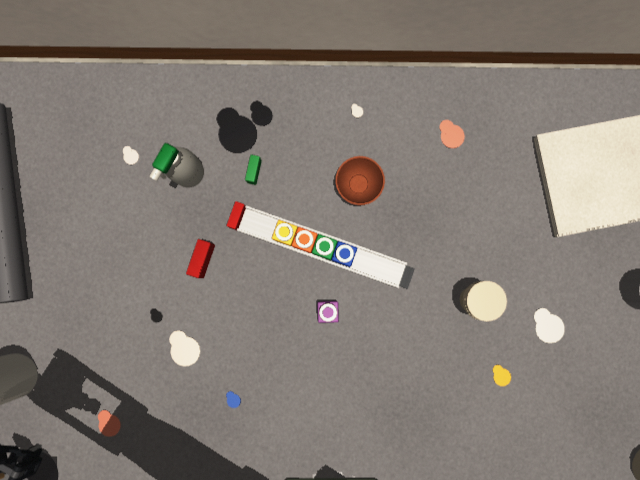

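View pics/s0.png

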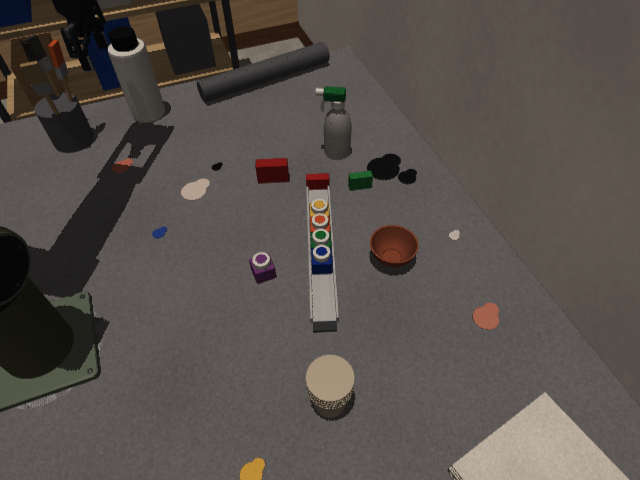

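The stop could be the small red block at top (236,215) on the rail's end, the larger red block at (200,258), or the green block at (252,169). The first fits: it is red, the smaller of the two reds, and closes the rail. The tongue is at (406,277), the row runs yellow (284,232) to blue (345,254). I'll confirm this in an enlarged crop.

```bash
python3 - <<'E'
from h import *
snap("top","t1.png",(180,150,440,330),3)
E
```

```text
(no output)
```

View pics/t1.png

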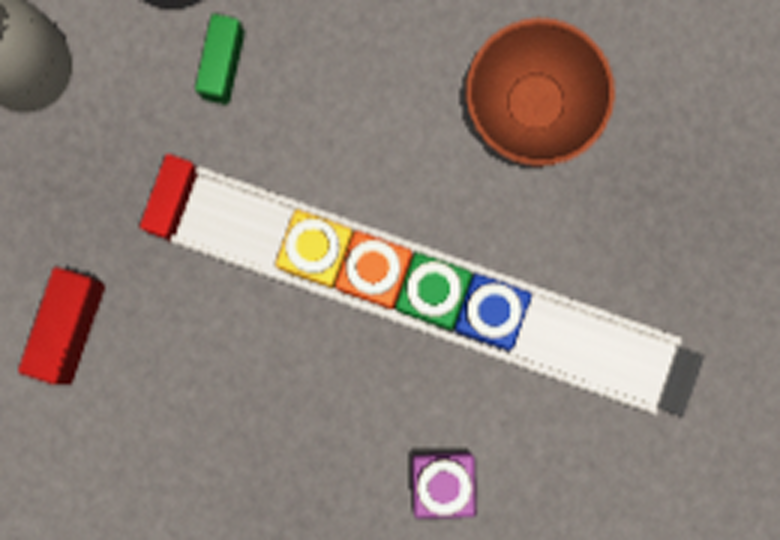

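The crop confirms it: the small red stop, centre at crop (167,196), closes the rail. The dots are yellow (313,245), orange (374,267), green (435,289) and blue (495,311), and the tongue is at (681,382).

```bash
python3 - <<'E'
from h import *
P=lambda u,v,z:ray("top",180+u/3,150+v/3,z)
pts=dict(stop=(168,196,40),yellow=(313,245,52),orange=(374,267,52),green=(435,289,52),blue=(495,311,52),tongue=(681,382,6),spare=(444,487,52),bowl=(540,92,50))
p={k:P(*v) for k,v in pts.items()}
for k in p: print(k,p[k])
print("cups",ray("top",487,301,106), "side checks: blue",ray("side",321.5,253.5,52),"yellow",ray("side",319,205,52))
d=(p["stop"]-p["tongue"])[:2];print("len(370)",np.linalg.norm(d));
e=(p["yellow"]-p["blue"])[:2];print("row(126-129)",np.linalg.norm(e))
for w in(d,e): print("ang",np.arctan2(w[1],w[0]))
d/=np.linalg.norm(d);print("dir",d,"stop-blue",(p["stop"]-p["blue"])[:2]@d, "perp blue", (p["blue"]-p["stop"])[:2]@[-d[1],d[0]])
m=(p["stop"]+p["tongue"])[:2]/2;print("rail mid",m)
import cv2
R=cv2.Rodrigues(env.observe()["ee_rot"])[0];print(R.round(3)); print("tool y ang",np.arctan2(R[1,1],R[0,1]))
E
```

```text
stop [623.4 194.7  40. ]
yellow [590.3  96.9  52. ]
orange [576.1  56.4  52. ]
green [561.8  16.   52. ]
blue [547.5 -23.8  52. ]
tongue [ 502.  -153.8    6. ]
spare [431.4   9.1  52. ]
bowl [694.1 -53.1  50. ]
cups [ 457.2 -290.7  106. ] side checks: blue [549.7 -25.5  52. ] yellow [593.   98.6  52. ]
len(370) 369.03957782330065
row(126-129) 128.06377317571116
ang 1.2355921321951853
ang 1.230031023146929
dir [0.32896201 0.94434316] stop-blue 231.30719611020103 perp blue -0.20255280054485975
rail mid [562.7   20.45]
[[-0.911  0.412 -0.001]
 [ 0.412  0.911 -0.002]
 [ 0.    -0.002 -1.   ]]
tool y ang 1.1459733783170365
```

Request:
{"api": "carry_out", "payload": {
  "plan": [
    [0,0,0,0,-0.087],
    [0,-4,-4,0,0],
    [0,-4,-4,0,0],
    [0,-4,-4,0,0],
    [0,-4,-4,0,0],
    [0,-4,-4,0,0],
    [0,-4,-4,0,0],
    [0,-4,-4,0,0],
    [0,-4,-4,0,0],
    [0,-4,-4,0,0],
    [0,-4,-4,0,0],
    [0,0,0,0,0]
  ]
}}

```text
clock: 1.65
ee_pos: [482.9, 10.6, 303.7]
ee_rot: [0.537, 3.095, -0.001]
contact_force: [-0.2, 0.9, -1.0]
opening: 0.001
finger_force: 0.0
```

```bash
cat >> h.py <<'E'
def left():
    s=env.observe();R=cv2.Rodrigues(s["ee_rot"])[0];p=s["ee_pos"]
    d=np.array([.332,.9433]);st=np.array([623.4,194.7])
    r=p[:2]-st
    print("t",s["clock"],"p",p.round(1),"yang",np.arctan2(R[1,1],R[0,1]).round(3),"tilt",R[2].round(3),"open",s["opening"])
    print("behind stop",-r@d,"across(+left of dir)",r@[-d[1],d[0]],"F",s["contact_force"].round(1))
E
python3 -c "from h import *;left()"
```

```text
t 1.65 p [482.9  10.6 303.7] yang 1.227 tilt [-0.    -0.001 -1.   ] open 0.0009611191313266352
behind stop 220.2636766647025 across(+left of dir) 71.38116277761577 F [-0.2  0.9 -1. ]
```

Request:
{"api": "carry_out", "payload": {
  "plan": [
    [0,-3.6,-3.4,0,0],
    [0,-3.5,-3.4,0,-0.006],
    [0,0,0,5,0],
    [0,0,0,5,0],
    [0,0,0,4,0],
    [0,0,0,0,0],
    [0,0,0,0,0]
  ]
}}

```text
clock: 2.52
ee_pos: [527.2, -73.3, 165.3]
ee_rot: [0.517, 3.097, -0.0]
contact_force: [0.7, 0.3, 1.9]
opening: -0.004
finger_force: 0.0
```

```bash
python3 -c "
from h import *;left();snap('side','s1.png',(230,150,430,350),3);snap('top','t2.png',(220,180,440,330),3)"
```

```text
t 2.525 p [527.2 -73.3 165.3] yang 1.24 tilt [-0.002  0.    -1.   ] open -0.0037184588912568145
behind stop 284.78258928390045 across(+left of dir) 1.807913849373764 F [0.7 0.3 1.9]
```

View pics/s1.png

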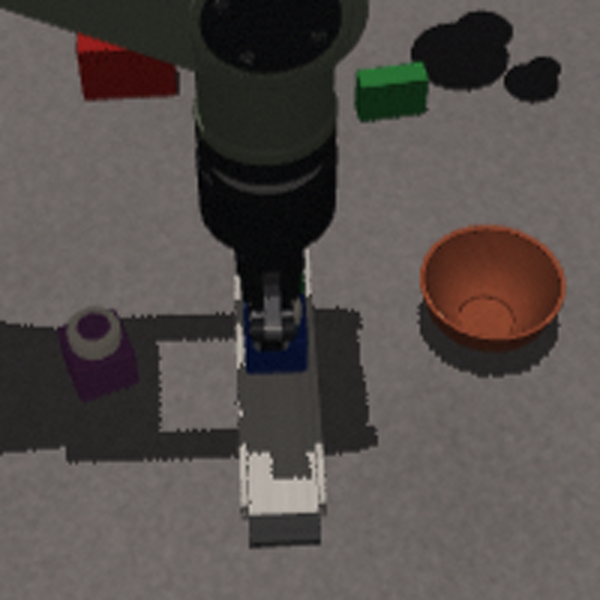

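The side crop shows the shut fingers (tips near crop (272,345)) still about 90 mm up, centred over the channel and behind the blue pot. I'll lower them behind the row.

Request:
{"api": "carry_out", "payload": {
  "plan": [
    [0,-0.2,-0.3,3,0.005],
    [0,0,0,3,0],
    [0,0,0,1.5,0],
    [0,0,0,0,0],
    [0,0,0,0,0]
  ]
}}

```text
clock: 3.25
ee_pos: [528.4, -77.6, 90.4]
ee_rot: [0.526, 3.094, -0.001]
contact_force: [0.9, 0.3, 0.0]
opening: -0.005
finger_force: 0.0
```

```bash
python3 -c "
from h import *;left();snap('side','s2.png',(270,180,390,340),3.5)"
```

```text
t 3.25 p [528.4 -77.6  90.4] yang 1.234 tilt [-0.003  0.    -1.   ] open -0.005145724774552113
behind stop 288.35401364502724 across(+left of dir) -0.779415320531128 F [0.9 0.3 0. ]
```

View pics/s2.png

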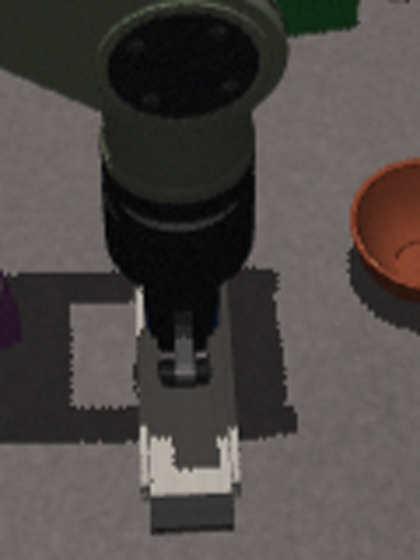

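The fingers sit centred in the channel (crop (185,375), channel 135–240), behind the row. I'll push gently now.

Request:
{"api": "carry_out", "payload": {
  "plan": [
    [0,0,0.6,0,0],
    [0,0,0.6,0,0],
    [0,0,0.3,0,0],
    [0,0,0.3,0,0],
    [0,0,0.3,0,0],
    [0,0,0.3,0,0],
    [0,0,0.4,0,0],
    [0,0,0.4,0,0],
    [0,0,0.4,0,0],
    [0,0,0.4,0,0],
    [0,0,0.4,0,0],
    [0,0,0.4,0,0]
  ]
}}

```text
clock: 4.8
ee_pos: [543.1, -31.7, 88.9]
ee_rot: [-0.526, -3.097, 0.0]
contact_force: [-1.3, -3.9, 3.3]
opening: -0.005
finger_force: 2.2
```

```bash
python3 -c "
from h import *;left();snap('top','t3.png',(200,180,440,330),3)"
```

```text
t 4.8 p [543.1 -31.7  88.9] yang 1.234 tilt [ 0. -0. -1.] open -0.0051414501021194775
behind stop 240.18921417746353 across(+left of dir) 0.5677480063903806 F [-1.3 -3.9  3.3]
```

View pics/t3.png

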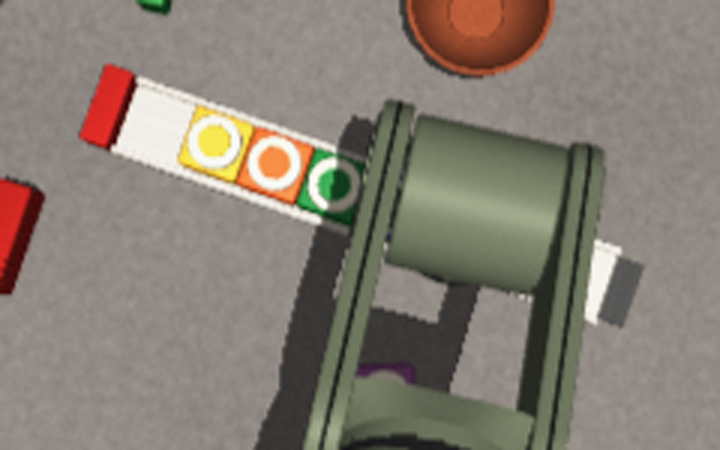

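The row is moving as one: yellow (213,141), orange (273,163) and green (334,185) are evenly spaced in the crop, with about 4 N along the rail. About 45 mm remains.

Request:
{"api": "carry_out", "payload": {
  "plan": [
    [0,0,0.4,0,0],
    [0,0,0.4,0,0],
    [0,0,0.4,0,0],
    [0,0,0.4,0,0],
    [0,0,0.4,0,0],
    [0,0,0.4,0,0],
    [0,0,0.4,0,0],
    [0,0,0.3,0,0],
    [0,0,0.3,0,0],
    [0,0,0.3,0,0],
    [0,0,0.2,0,0]
  ]
}}

```text
clock: 6.22
ee_pos: [556.0, 5.0, 88.9]
ee_rot: [-0.526, -3.097, 0.0]
contact_force: [-0.9, -5.0, 2.7]
opening: 0.001
finger_force: 2.2
```

Request:
{"api": "carry_out", "payload": {
  "plan": [
    [0,0,0.2,0,0],
    [0,0,0.2,0,0]
  ]
}}

```text
clock: 6.48
ee_pos: [557.3, 8.8, 88.9]
ee_rot: [-0.527, -3.097, 0.0]
contact_force: [-1.4, -4.2, 2.4]
opening: -0.0
finger_force: 2.2
```

```bash
python3 -c "
from h import *;left()"
```

```text
t 6.475 p [557.3   8.8  88.9] yang 1.234 tilt [ 0. -0. -1.] open -8.873682267450687e-06
behind stop 197.35490080706123 across(+left of dir) 0.6266916013947883 F [-1.4 -4.2  2.4]
```

About 5 mm is left by my figures. I'll feel for the stop in small steps.

Request:
{"api": "carry_out", "payload": {
  "plan": [
    [0,0,0.15,0,0],
    [0,0,0.15,0,0]
  ]
}}

```text
clock: 6.72
ee_pos: [558.3, 11.5, 88.9]
ee_rot: [-0.527, -3.097, 0.0]
contact_force: [-2.2, -4.5, 2.2]
opening: 0.001
finger_force: 2.2
```

Request:
{"api": "carry_out", "payload": {
  "plan": [
    [0,0,0.1,0,0],
    [0,0,0.1,0,0]
  ]
}}

```text
clock: 6.98
ee_pos: [558.8, 13.1, 88.9]
ee_rot: [-0.526, -3.097, 0.001]
contact_force: [-3.0, -7.7, 2.8]
opening: -0.001
finger_force: 3.3
```

Request:
{"api": "carry_out", "payload": {
  "plan": [
    [0,0,0.1,0,0],
    [0,0,0,0,0]
  ]
}}

```text
clock: 7.22
ee_pos: [558.9, 13.2, 88.9]
ee_rot: [-0.526, -3.096, 0.003]
contact_force: [-3.9, -8.5, 3.4]
opening: -0.002
finger_force: 3.8
```

```bash
python3 -c "
from h import *;left();snap('top','t4.png',(210,180,370,300),5)"
```

```text
t 7.225 p [558.9  13.2  88.9] yang 1.234 tilt [ 0.    -0.002 -1.   ] open -0.0018285987992310221
behind stop 192.64060015475633 across(+left of dir) 0.608347482569869 F [-3.9 -8.5  3.4]
```

View pics/t4.png

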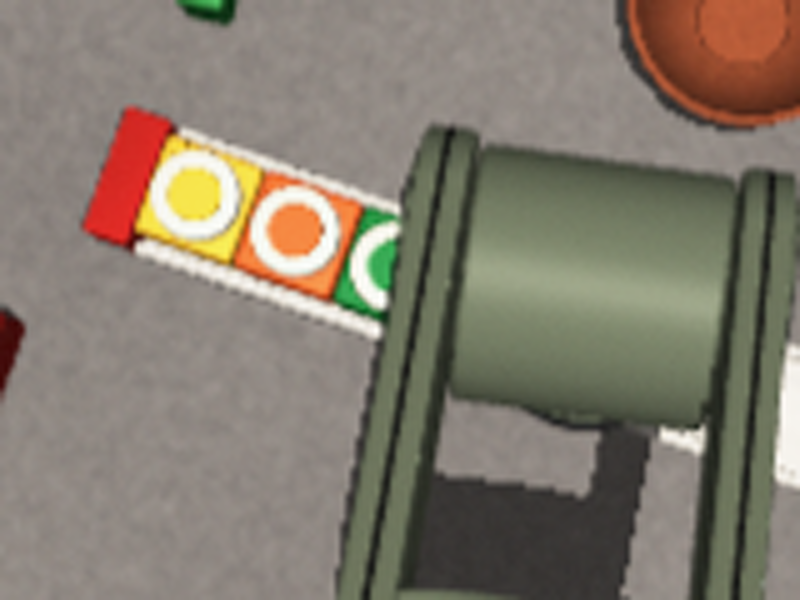

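The yellow pot (195,195) sits against the red stop, the row is closed up, and the arm stalled at 192.6 mm against 192.5 expected. I'll back off and rise.

Request:
{"api": "carry_out", "payload": {
  "plan": [
    [0,0,-0.3,0,0],
    [0,0,-0.7,0,0],
    [0,0,-1.5,0,0],
    [0,0,-1.5,0,0],
    [0,0,-1,0,0],
    [0,0,0,-3,0],
    [0,0,0,-5,0],
    [0,0,0,-5,0],
    [0,0,-5,-4,0],
    [0,0,-5,0,0],
    [0,0,-5,0,0],
    [0,0,0,0,0]
  ]
}}

```text
clock: 8.78
ee_pos: [492.4, -176.5, 258.2]
ee_rot: [0.535, 3.095, -0.001]
contact_force: [-1.0, 1.3, -0.5]
opening: -0.003
finger_force: 0.0
```

```bash
python3 -c "
from h import *;left();snap('top','t5.png',(210,180,370,300),5)"
```

```text
t 8.775 p [ 492.4 -176.5  258.2] yang 1.228 tilt [-0.001 -0.001 -1.   ] open -0.0030052985867377235
behind stop 393.6869859907365 across(+left of dir) 0.36782210580210284 F [-1.   1.3 -0.5]
```

View pics/t5.png

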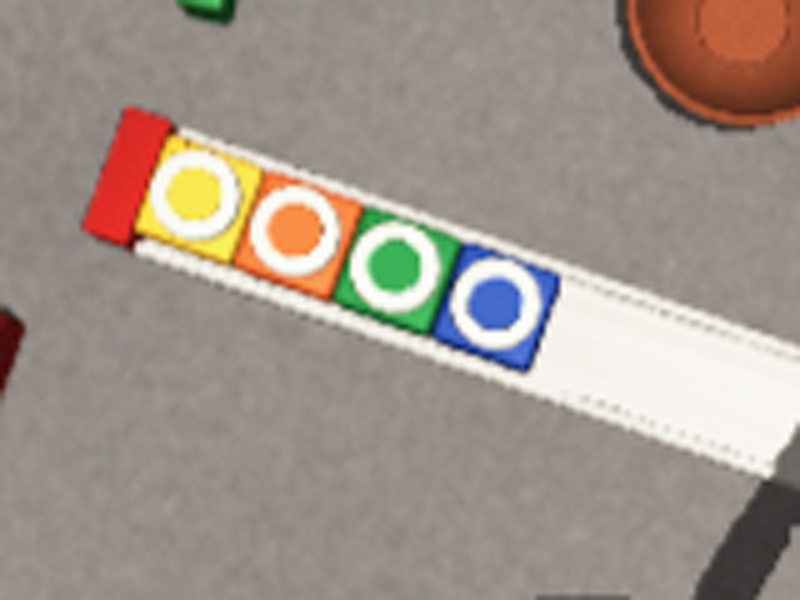

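All four pots are closed up against the stop, from yellow (195,195) to blue (497,303), and the arm is clear of them.

```bash
python3 -c "
from h import *;print(env.hand_in())"
```

```text
the job is handed in; nothing more can be done
None
```

I pushed the row home as one train: the last picture shows all four pots closed up against the red stop with the arm clear, and the job is handed in (about 9 s used; no verdict was returned).

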